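# Close the rice bucket's steam vent cap

## Robot

A 6-joint arm with a two-finger parallel gripper is mounted at the origin on the work surface. World frame = base frame: x ahead of the robot, y to its left, z up, the work surface at z = 0. Lengths are in m, angles in rad, forces in N, time in s.
With the tool pointing down it reaches from about 0.3 to 0.825 m from the base axis. Payload 5.4 kg.
Tool frame: the origin (TCP) lies at the very end of the fingers, on their centre line; the grasp point (between the pads) lies 19 mm behind it; z points along the fingers, y is the direction in which the jaws open and shut (so a half turn about z gives the same grasp; the last joint's range is limited). The gripper opens to 92 mm and grips with 3 to 60 N. Pads are 20 mm wide; open, the fingers measure 128 mm over their backs; the gripper's body (75 mm by 189 mm) begins 69 mm behind the grasp point.
Start: joints at [-1.338, 0.158, 1.597, -0, 1.386, -0.21], TCP at [0.246, -0.52, 0.215] pointing down, gripper open.
Joint ranges: [-2.91, 2.91], [-0.94, 2.29], [0.18, 2.7], [-1.29, 4.43], [0.17, 2.64], [-3, 3]. Speed limits (rad/s): [2.57, 2.57, 3.14, 3.14, 3.14, 3.14].

## Interface

Orientations are given as a 3x3 rotation matrix whose columns are the frame's x, y, z axes.
In Python, from cell import * gives the robot as it stands. Calls block until the motion is done:
- goto(position, orientation): joint-space move of the TCP to a pose.
- line_to(position, max_speed=0.15, rotation=None, stop_force=None): straight line of the TCP; rotation=None keeps the orientation; max_speed is the mean speed in m/s. With stop_force (N) it stops when the force on the tool has changed by that much, and returns True; else False.
- move_joints(angles): joint-space move.
- gripper_open() and close_gripper(squeeze=None): open the fingers fully, or close them until they stop; squeeze is the grip in N (None keeps the last).
- dwell(seconds).
- ik(position, orientation): joint angles nearest the present ones, or None.
- get_image(name): name is "side" or "top"; returns the picture (420x560x3 uint8, red, green, blue); there is no depth.
- camera_params(name): a dict with "intrinsics" (3x3 intrinsics, pixels), "rvec" (rotation vector, rad) and "tvec" (3), from world to camera coordinates, as OpenCV has them. Camera axes: x right, y down, z forward; pixel columns grow to the right and rows downward; lengths in m; the calibration is good to about 2 mm. A picture is of the moment at which its call begins. camera_params takes no time and is no camera call.
A pose or a line that the arm cannot do raises Unreachable and nothing moves.
- finish_job(): hands the job in, once; it reports no verdict.
Trained networks look in the newest picture that a camera, given by its name, has taken for a name from the list of things; names that differ only in an ending like _2 or _b are one class to them, and where a whole thing is asked for, a point or a joint stands for the part that bears it (a point fixed in the world has none). Each returns a list of dicts, best first, with "p" (0 to 1); they miss things now and then, are a little off and sometimes report something else, mostly with a low value. They report only what shows in the picture. A call takes as long as a camera call.
- boxes_of(camera, query): "rect" ([centre column, centre row, width, height] in pixels, round what is visible of it).
- regions_of(camera, query): "region" (420x560 bool, what is visible of it) and "rect" ([centre column, centre row, width, height] in pixels, round what is visible of it).
- landmark_of(camera, query): "location" ([column, row] in pixels: a listed point, or the origin of a listed thing).
Readings, each from a call of its own:
- current_clock(): time.
- current_joint_positions(): joint angles.
- current_qd(): joint speeds.
- current_effort(): joint torques, N m.
- current_tcp_pos(): TCP position.
- current_eef_rot(): TCP orientation.
- current_contact_force(): force on the tool from outside, world axes, zero at the start.
- current_wrist_torque(): the same for the moment, N m.
- current_width(): finger opening in m.
Only numpy, scipy, OpenCV 4.12 (cv2) and the standard library are available. Lean on these libraries where they do the work, as an engineer would, in place of code of your own. Each camera call takes 0.05 s, during which the arm holds its last target. There are 200 camera calls.

## Task

Close the steam vent on the rice bucket's lid: with a fingertip, turn the grey vent cap round by its black wings until the notch in its rim stands over the red key, then press the cap down until it is fully home. Work by pushing only: do not pull the cap up or force it down off the key, leave everything else on the bench where it stands, and take your hand away at the end.

Things in the scene. Friction and masses are not known exactly. Their poses are not given: they have to be found in the camera images.
- rice_bucket: Heavy round insulated rice bucket, blue with a white lid, standing fixed on the bench; 252 mm across, flat lid top 190 mm above the bench. Origin: centre of its underside; z up. Its own +x points from the centre to the red key; the grey spring latch of the lid (already closed, not to be worked) stands out to 147 mm on the -x side. The vent cap sits on the lid, its axis on the bucket's own vertical axis. Placed anywhere in a 90 x 240 mm field and turned up to 1.2 rad.
- key (a point): Centre of the top of the red tab (22 mm radially x 14 mm wide, top 20 mm above the lid, 65 to 87 mm from the cap's axis, just outside the cap's rim). From it a red pin 8.4 mm thick points inward, lying under the cap's rim from 47 mm radius outward, its top 10.7 mm above the lid. The pin stops the cap from going down unless the notch is over it.
- cap_turn (a joint): Turn of the vent cap about its vertical axis in rad, counter-clockwise from above positive. 0 (equally 6.283) means that the notch is exactly over the key; the notch clears the pin within about 0.07 rad either way. It starts anywhere from 0.9 to 5.38, turns either way without a stop, with dry friction of about 0.06 N m, and stays where it is left.
- cap_press (a joint): How far the vent cap has been pressed down, m: 0 at the start (raised), 0.010 fully home (hard stop). Dry friction of about 6 N holds it at any height (about 5 N of push moves it down); negative means pulled up. Pressed while the notch is off the key, the rim meets the pin within 1 mm and then only gives elastically, to about 4 mm at 35 N.
- hub (a point): Centre of the top of the white hub (32 mm across, standing 5 mm above the cap's face), on the cap's axis, the place to press. Raised, it is 28.5 mm above the lid; fully home 18.5 mm. The cap is a grey disc 120 mm across and 12 mm thick; its face is 5 mm below this point. Three black radial wings stand on the face, 16 mm tall, 10 mm thick, from 26 to 56 mm from the axis, at 60, 180 and 300 degrees counter-clockwise from the notch: push on their sides.
- notch (a point): Middle of the notch in the cap's rim, at the height of the cap's face, 52 mm from the axis. The notch is 16 mm wide, open at the rim, reaching in to 43 mm radius; an orange mark on the face lies just inside it.
- bowl: White enamel bowl, 150 mm across, 60 mm tall, loose bystander; origin at the centre of its underside.
- pitcher: Glass pitcher, 110 mm across and 190 mm tall with a handle, loose bystander; origin at the centre of its underside.
- grill_plate: Round clay grill plate, 170 mm across, 18 mm tall, loose bystander; origin at the centre of its underside.
- spoon: Steel serving spoon, 240 mm long, lying on the bench beyond the bucket, loose bystander; handle towards its own -x.
- mug: Green mug, 80 mm across, 85 mm tall, loose bystander; origin at the centre of its underside.
- salt_jar: Jar with a red cap, 72 mm across, 100 mm tall, loose bystander; origin at the centre of its underside.

How it is judged:
By the outcome, as a careful person would: the job done as asked, in the order asked, and still so for the second after the job is handed in, with the robot touching nothing.
It also fails if it takes over 64 s, if anything falls off the work surface, if the arm or the gripper's body presses on something with over 40 N, if the wrist force passes 120 N, or if a joint passes its speed limit or range.

## Working session

There is one attempt and no reset: what is moved stays moved. The work goes in short steps, each a Python script; the robot and the scene stay as the last script left them, time stands still between calls to the robot, and variables do not carry over. Pictures are saved under pics/ and viewed, about 8 in all and at most 12, crops included, and the job is handed in when it is done.

```bash
mkdir -p pics; ls; cat > h.py <<'E'
from cell import *
import numpy as np, cv2
def cam(n):
    c=camera_params(n);return np.array(c["intrinsics"]),cv2.Rodrigues(np.array(c["rvec"],float))[0],np.array(c["tvec"],float).ravel()
def atz(n,px,z):
    K,R,t=cam(n);d=R.T@np.linalg.inv(K)@np.array([px[0],px[1],1.]);o=-R.T@t
    return o+d*(z-o[2])/d[2]
def proj(n,P):
    K,R,t=cam(n);q=K@(R@np.array(P)+t);return q[:2]/q[2]
def save(n,f,crop=None,s=1):
    im=get_image(n)
    if crop: im=im[crop[1]:crop[3],crop[0]:crop[2]]
    im=cv2.resize(im,None,fx=s,fy=s,interpolation=cv2.INTER_CUBIC)
    cv2.imwrite("pics/"+f,im[:,:,::-1])
E
python3 - <<'E'
from h import *
save("top","t0.png");save("side","s0.png")
for n in("top","side"):
    K,R,t=cam(n);print(n,-R.T@t,R[2])
    for q,z in(("hub",.2185),("key",.21),("notch",.2135)):
        for d in landmark_of(n,q)[:2]: print(q,d["p"],d["location"],atz(n,d["location"],z))
for q in("bowl","pitcher","grill_plate","spoon","mug","salt_jar"):
    for d in landmark_of("top",q)[:1]: print(q,d["p"],atz("top",d["location"],0))
E
```

```text
pics
top [ 5.18173550e-01 -1.03074445e-03  1.35017478e+00] [ 0.0435603  -0.01364985 -0.99895755]
hub 0.61 [288.2, 204.6] [ 0.55483459 -0.04296711  0.2185    ]
key 0.67 [300.6, 180.6] [ 0.61832031 -0.07646555  0.21      ]
notch 0.72 [271.8, 219.8] [5.15400096e-01 9.17127687e-05 2.13500000e-01]
side [0.56440318 0.58301746 0.85321243] [ 0.02336284 -0.64251101 -0.76592022]
hub 0.93 [293.4, 180.6] [ 0.5540852  -0.04077566  0.2185    ]
key 0.85 [271.2, 172.3] [ 0.60763297 -0.07539948  0.21      ]
notch 0.89 [313.5, 195.8] [0.50802995 0.00102095 0.2135    ]
notch 0.58 [271.2, 174.2] [ 0.60709346 -0.06536926  0.2135    ]
bowl 0.86 [ 0.44184087 -0.40286022  0.        ]
pitcher 0.93 [0.72209924 0.27435873 0.        ]
grill_plate 0.62 [ 0.6715059  -0.40580245  0.        ]
spoon 0.74 [ 0.78006676 -0.09372254  0.        ]
mug 0.7 [0.43381006 0.43626568 0.        ]
salt_jar 0.94 [0.57854882 0.44157235 0.        ]
```

View pics/t0.png

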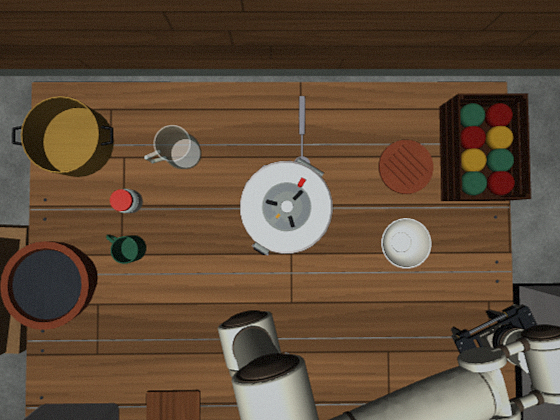

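View pics/s0.png

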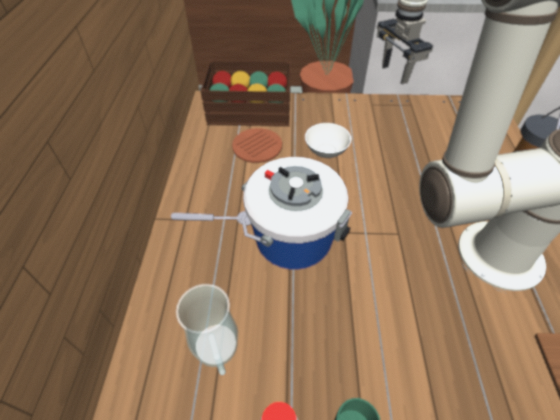

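The top view shows the bucket at about (287,207), the red key at (301,183) and the orange mark at about (277,217). The side view agrees. I'll zoom in and refine the angles by colour.

```bash
cat >> h.py <<'E'
def est(c0=None, zcap=.2135, n=("top","side")):
    out=[]
    for q in n:
        im=cv2.cvtColor(get_image(q),cv2.COLOR_RGB2HSV).astype(int)
        H,S,V=im[...,0],im[...,1],im[...,2]
        yy,xx=np.mgrid[:420,:560]
        def cen(m,z):
            P=np.array([atz(q,(x,y),z) for y,x in zip(*np.nonzero(m))])
            return (P.mean(0),len(P)) if len(P) else (None,0)
        u=proj(q,[*(c0 if c0 is not None else (.5545,-.042)),.21])
        near=np.hypot(xx-u[0],yy-u[1])<45
        c=np.array(c0 if c0 is not None else (.5545,-.042))
        red=near&((H<5)|(H>174))&(S>150)&(V>80)
        org=near&(H>=7)&(H<=22)&(S>90)&(V>80)
        # restrict orange to the cap disc
        for y,x in zip(*np.nonzero(org)):
            if np.linalg.norm(atz(q,(x,y),zcap)[:2]-c)>.058: org[y,x]=False
        out.append((q,cen(red,.21),cen(org,zcap)))
    return out
E
python3 - <<'E'
from h import *
save("top","t1.png",(237,155,337,260),6)
save("side","s1.png",(235,145,355,235),6)
for q,r,o in est():
    print(q,r,o)
    for v in (r,o):
        if v[1]: d=v[0][:2]-[.5545,-.042]; print(np.arctan2(d[1],d[0]),np.hypot(*d))
for n in("top","side"):
  for d in regions_of(n,"rice_bucket")[:1]: print(n,d["rect"],d["p"])
  for d in regions_of(n,"hub")[:1]: print(n,d["rect"],d["p"])
E
```

```text
top (array([ 0.61406967, -0.07714993,  0.21      ]), 39) (array([ 0.52700583, -0.01499346,  0.2135    ]), 15)
-0.5330817555352871 0.06916692641992685
2.3651414064678344 0.03853936348379981
side (array([ 0.6136675 , -0.06973207,  0.21      ]), 33) (array([ 0.52482107, -0.01486431,  0.2135    ]), 12)
-0.43829914456840563 0.06534416980722493
2.40092849885085 0.040214230016699874
top [284.6, 206.0, 92.3, 96.8] 0.92
side [295.9, 215.8, 111.5, 114.5] 0.85
side [296.4, 186.1, 52.5, 37.2] 0.81
```

View pics/t1.png

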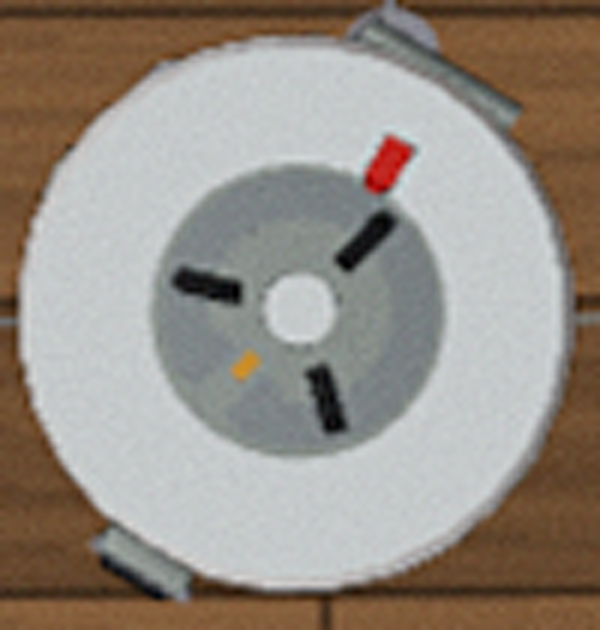

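View pics/s1.png

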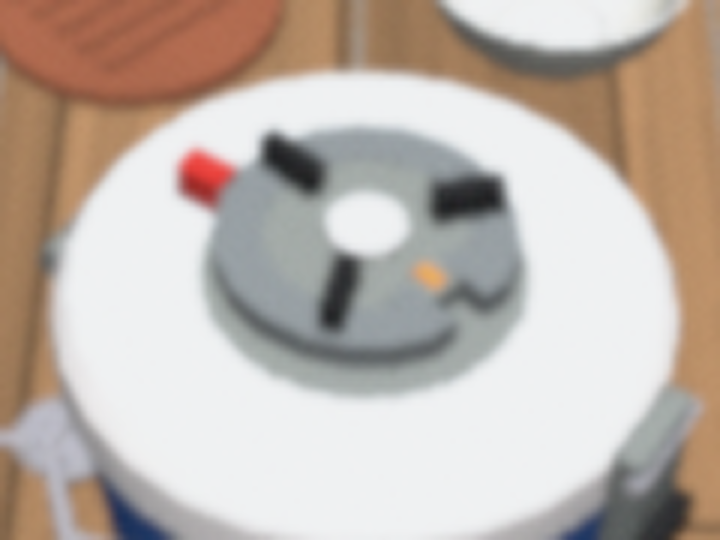

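The crops show the hub at about (287.2,206.2) in top and (296.2,182.2) in side. The notch is nearly opposite the key: cap_turn ≈ 2.9, so turning clockwise is the shorter way. Next I'll check the centre and which push is reachable.

```bash
cat >> h.py <<'E'
def pose(c,wing,r,off,k):
    """finger on CCW side of wing (off>0); k: tool-x axis = tangential*(k)"""
    e=np.array([np.cos(wing),np.sin(wing),0]);t=np.array([-e[1],e[0],0])
    p=c+e*r+t*off
    x=t*k; z=np.array([0,0,-1.]); 
    return p,np.column_stack([x,np.cross(z,x),z])
E
python3 - <<'E'
from h import *
f=lambda n,x,y,ox,oy,z:atz(n,((x+.5)/6+ox-.5,(y+.5)/6+oy-.5),z)
T=lambda x,y,z:f("top",x,y,237,155,z); S=lambda x,y,z:f("side",x,y,235,145,z)
print("hub",T(301,307,.2185),S(367,223,.2185))
print("cap",T(298,311,.2135)); print("lid",T(295,313,.19), S(367,300,.19))
print("key ends",T(402,140,.21),T(372,188,.21),"latch",T(143,560,.19),"hinge",T(437,75,.19))
print("wings",T(367,238,.2295),T(207,286,.2295),T(327,398,.2295),"orange",T(246,365,.2135))
print(current_clock(),current_joint_positions())
c=np.array([.554,-.042,.22])
for w0,nm in((-2.86,"a"),(-.76,"b"),(1.33,"c")):
  for k in(1,-1):
    js=[]
    for a in np.linspace(0.3,-2.95,14):
        q=ik(*pose(c,w0+a,.041,.015,k)); js.append(q)
    print(nm,k,[None if q is None else round(float(q[5]),2) for q in js])
E
```

```text
hub [ 0.55184934 -0.03915685  0.2185    ] [ 0.54859472 -0.0372124   0.2185    ]
cap [ 0.55025546 -0.03800117  0.2135    ]
lid [ 0.55003316 -0.03742013  0.19      ] [ 0.5476441  -0.02292761  0.19      ]
key ends [ 0.62539034 -0.08440812  0.21      ] [ 0.60427755 -0.07102651  0.21      ] latch [0.4406755  0.03083606 0.19      ] hinge [ 0.65643961 -0.10182609  0.19      ]
wings [ 0.58117336 -0.06749745  0.2295    ] [0.56079933 0.00169309 0.2295    ] [ 0.51226463 -0.049722    0.2295    ] orange [ 0.52678642 -0.01512305  0.2135    ]
1.1 [-1.33810451e+00  1.58406987e-01  1.59700009e+00  8.48501079e-06
  1.38620884e+00 -2.10105915e-01]
a 1 [2.19, 2.45, 2.71, 2.98, None, -2.76, -2.49, -2.22, -1.96, -1.7, -1.44, -1.19, -0.94, -0.7]
a -1 [-0.95, -0.7, -0.43, -0.16, 0.11, 0.38, 0.65, 0.92, 1.18, 1.45, 1.7, 1.96, 2.2, 2.44]
b 1 [0.18, 0.41, 0.64, 0.88, 1.11, 1.35, 1.59, 1.84, 2.09, 2.34, 2.6, 2.87, None, -2.87]
b -1 [-2.96, -2.73, -2.5, -2.27, -2.03, -1.79, -1.55, -1.31, -1.05, -0.8, -0.54, -0.27, -0.0, 0.27]
c 1 [-1.86, -1.6, -1.34, -1.09, -0.85, -0.61, -0.37, -0.14, 0.1, 0.33, 0.56, 0.79, 1.03, 1.26]
c -1 [1.28, 1.54, 1.8, 2.05, 2.29, 2.53, 2.77, None, None, -2.81, -2.58, -2.35, -2.12, -1.88]
```

Centre is about (0.5505,-0.038), key direction -0.55 and notch 2.377 (wings and latch agree), so I need about -2.93 rad. I'll push the +y wing clockwise with the closed fingers, stop 0.13 short, and look.

```bash
cat > go.py <<'E'
from h import *
C=np.array([.5505,-.038,.2195]);W=1.317
def P(a,off=.015,z=None):
    p,R=pose(C,W+a,.041,off,1)
    if z: p[2]=z
    return p,R
E
python3 - <<'E'
from go import *
p=current_tcp_pos();line_to([p[0],p[1],.33],max_speed=.2)
close_gripper(10)
print("w",current_width())
goto(*P(0,.03,.32))
p,R=P(0,.03); print("hit",line_to(p,.08,stop_force=6),current_tcp_pos())
line_to(P(0,.016)[0],.05)
f0=np.array(current_contact_force())
for a in np.arange(0,-2.801,-.2):
    p,R=P(a); line_to(p,.05,rotation=R)
    if round(-a/.2)%4==0: print(round(a,2),np.round(current_contact_force(),1),current_clock())
p,R=P(-2.8,.03,None);line_to(p,.08)
line_to([p[0],p[1],.32],.15)
# withdraw sideways for a clear view
goto([.40,-.30,.35],R)
print(current_clock())
save("top","t2.png",(237,155,337,260),6);save("side","s2.png",(235,145,355,235),6)
for q,r,o in est(C[:2]):
    for v in(r,o):
        if v[1]: d=v[0][:2]-C[:2]; print(q,np.arctan2(d[1],d[0]),np.hypot(*d),v[1])
E
```

```text
w 0.0007851140633730346
hit False [0.53218539 0.00911653 0.22019852]
0.0 [ 0.1 -0.3 -0.8] 7.4083
-0.8 [-0.4 -0.4  0.3] 8.8083
-1.6 [0.6 0.4 0.4] 10.2083
-2.4 [ 0.1  0.1 -0.4] 11.6083
14.5917
top -0.5501120959276514 0.07053487804147357 49
top -0.4347204015201327 0.03495501034510737 13
side -0.45659403486675604 0.06917715140373938 39
side -0.46136951164214923 0.033246117465166106 10
```

View pics/t2.png

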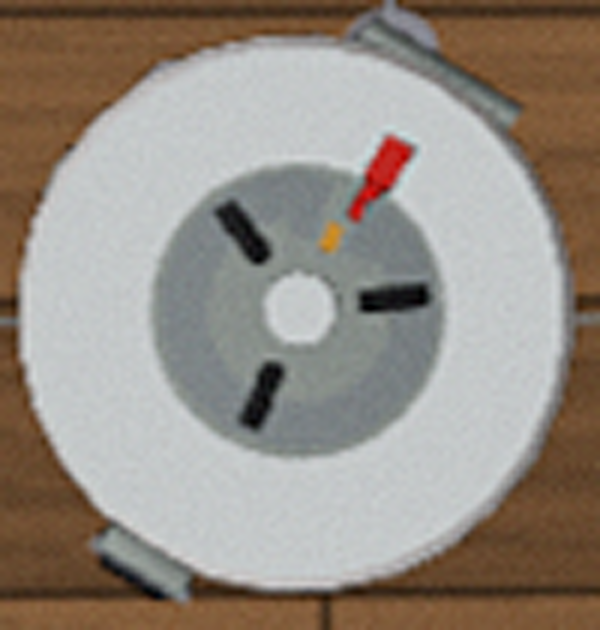

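View pics/s2.png

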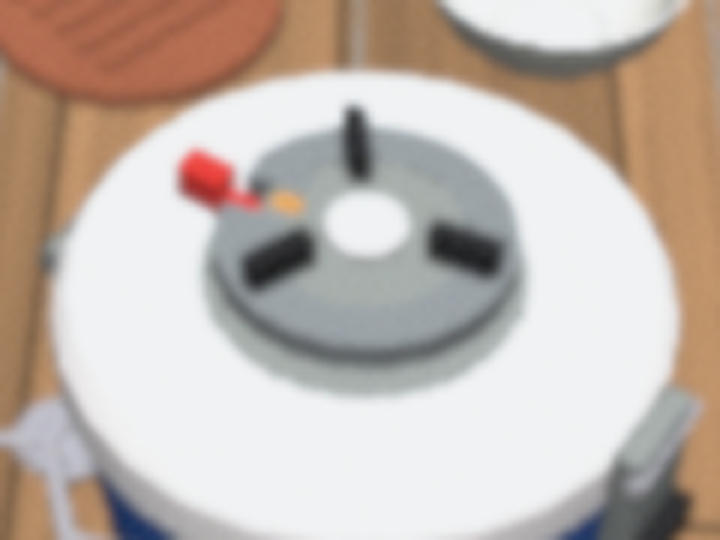

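Both crops show the notch nearly over the pin. It lies about 0.11 rad short: notch -0.435, key about -0.55. I'll push the remainder and check the wings in the top view.

```bash
python3 - <<'E'
from go import *
goto(*P(-2.75,.03,.32))
p,R=P(-2.75,.03); print("hit",line_to(p,.08,stop_force=6))
for a in(-2.75,-2.915):
    p,R=P(a); line_to(p,.04,rotation=R)
p,R=P(-2.915,.03);line_to(p,.08)
line_to([p[0],p[1],.32],.15)
goto([.40,-.30,.35],R)
print(current_clock())
im=get_image("top")[155:260,237:337]
im=cv2.resize(im,None,fx=6,fy=6,interpolation=cv2.INTER_CUBIC)
cv2.imwrite("pics/t3.png",im[:,:,::-1])
m=(im.max(2)<75).astype(np.uint8)
n,l,s,c=cv2.connectedComponentsWithStats(m)
for i in range(1,n):
    if s[i,4]>400:
        p=atz("top",((c[i,0]+.5)/6+236.5,(c[i,1]+.5)/6+154.5),.2275)[:2];d=p-C[:2]
        if np.hypot(*d)<.06: print(p,np.arctan2(d[1],d[0]),np.hypot(*d),s[i,4])
for q,r,o in est(C[:2]):
    for v in(r,o):
        if v[1]: d=v[0][:2]-C[:2]; print(q,np.arctan2(d[1],d[0]),np.hypot(*d),v[1])
E
```

```text
hit False
20.45
[ 0.58705707 -0.01829779] 0.4943152252311854 0.041528256706458676 1534
[ 0.55020324 -0.07977205] -1.5779003883317195 0.04177310436164952 1634
[ 0.51562558 -0.01749703] 2.610111347164714 0.040454876515019826 1532
top -0.5519164227814484 0.06963137859496965 52
top -0.5504501548713717 0.035022520225680066 14
side -0.4614585001613888 0.06997360479398955 36
side -0.588661774222007 0.03345587586018881 12
```

View pics/t3.png

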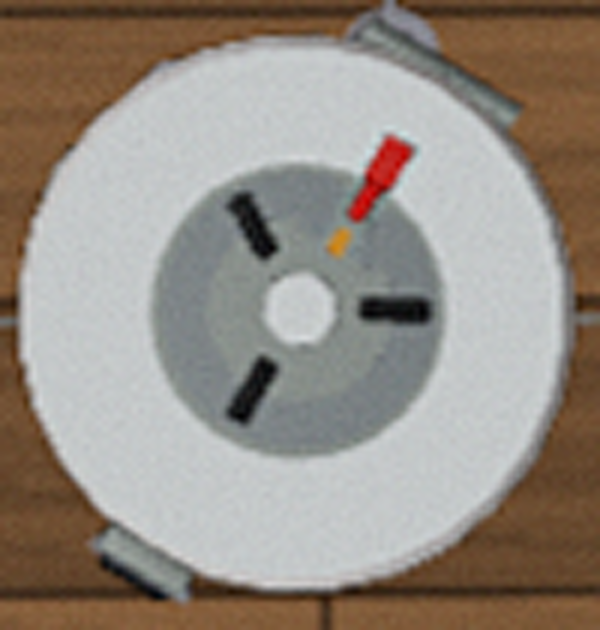

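The top view now shows orange mark, pin and key in line, with notch and key both at about -0.55. I'll press the hub with a force guard.

```bash
python3 - <<'E'
from go import *
R=pose(C,-.55,.041,0,1)[1]
c=[.5508,-.0383]
goto([*c,.32],R)
line_to([*c,.225],.1,stop_force=8)
for z in(.2165,.2145,.2115,.209,.2065):
    s=line_to([*c,z],.02,stop_force=20)
    print(z,s,current_tcp_pos()[2],np.round(current_contact_force(),1),current_clock())
    if s: break
E
```

```text
0.2165 False 0.21668876481860494 [1.4 0.9 0.9] 23.4333
0.2145 False 0.2146612204331193 [ 2.2 -0.2  2.5] 23.6833
0.2115 False 0.21135119167629896 [ 1.9 -0.8  3.2] 23.9833
0.209 False 0.2088459322159115 [ 2.3 -0.3  3. ] 24.2583
0.2065 True 0.20882257429256418 [-1.2  0.2  5.6] 24.4667
```

```bash
python3 - <<'E'
from go import *
p=current_tcp_pos()
print(line_to([p[0],p[1],.2055],.02,stop_force=25),current_tcp_pos()[2],np.round(current_contact_force(),1))
dwell(.3);print(current_tcp_pos()[2],np.round(current_contact_force(),1))
line_to([p[0],p[1],.33],.12)
goto([.40,-.30,.35],current_eef_rot())
print(current_clock(),current_contact_force())
save("side","s4.png",(235,145,355,235),6);save("top","t4.png")
for q,z in(("hub",.2085),("notch",.2035)):
    print(q,[(d["p"],d["location"],atz("side",d["location"],z)) for d in landmark_of("side",q)[:1]])
E
```

```text
False 0.20859109206765214 [-4.6  1.1 17.8]
0.2085850245546557 [-5.6  2.3 17.5]
27.45 [0.42392554 0.18971986 0.61959753]
hub [(0.96, [298.6, 185.6], array([ 0.54161551, -0.03464575,  0.2085    ]))]
notch []
```

View pics/s4.png

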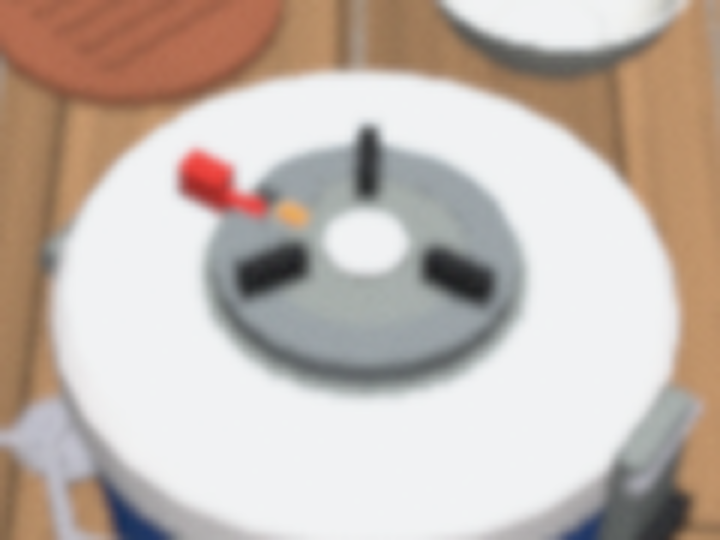

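View pics/t4.png

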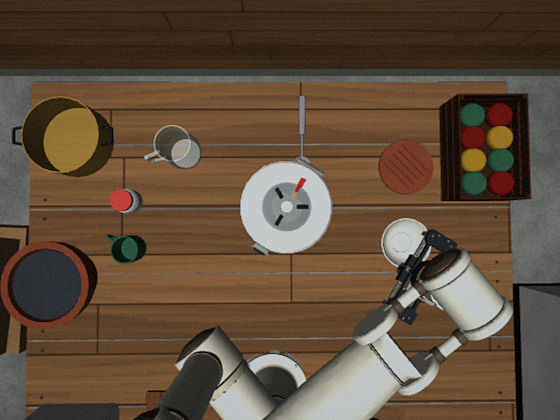

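The side crop shows the cap seated with the pin in the notch, and the hub down about 19 crop pixels. The top view shows everything else where it was.

```bash
python3 - <<'E'
from go import *
print(proj("side",[.551,-.038,.2185])-proj("side",[.551,-.038,.2085]))
finish_job();print(current_clock())
E
```

```text
[ 0.12126827 -2.99039333]
the job is handed in; nothing more can be done
the job is handed in; nothing more can be done
```

The vent is closed. I turned the cap about 2.9 rad clockwise with the closed fingertips on one wing, in two pushes, then pressed it down on the hub. After that I moved the hand away and handed the job in; the last clock reading, just before, was 27.5 s of the 64 s allowed.

- **Alignment:** the notch and the key both lay at about -0.55 rad in the top view before I pressed. The side-view colour estimate gave about -0.59 for the notch and -0.46 for the key. I trusted the top view, and the pin then went into the notch.
- **Pressing:** the cap went down with only about 3 N of resistance. It met a hard stop with the fingertip at z = 0.2086 (home is 0.2085), where it held 17.5 N.
- **Final picture:** the hub sits about 3 pixels lower in the side view, which matches the 3.0 expected for 10 mm of travel. The pin is in the notch, and the other things on the bench look unmoved.
- **Checks that failed or disagreed:** in the last side picture, the landmark network did not find the notch. It also placed the hub about 1 cm off, which disagrees with what I see in the picture.

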